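# Square the swivel jaw and set the gauge blade to its line

## Robot

A 7-joint arm with a two-finger parallel gripper is mounted at the origin on a cart in front of the work surface, level with it; the furniture and walls round the work are solid. World frame = base frame: x ahead of the robot, y to its left, z up, the work surface at z = 0. Lengths are in m, angles in rad, forces in N, time in s.
With the tool pointing down it reaches from about 0.4 to 0.9 m from the base axis. Payload 5.5 kg.
Tool frame: the origin (TCP) lies at the very end of the fingers, on their centre line; the grasp point (between the pads) lies 19 mm behind it; z points along the fingers, y is the line along which they close (so a half turn about z gives the same grasp; the last joint's range is limited). The gripper opens to 92 mm and grips with 3 to 60 N. Pads are 19 mm wide; open, the fingers measure 130 mm over their backs; the gripper's body (75 mm by 190 mm) begins 47 mm behind the grasp point.
Start: joints at [-0.92, 0.501, -0.427, 1.55, 0.221, 1.138, -0.21], TCP at [0.246, 0.602, 0.227] pointing down, gripper open.
Joint ranges: [-2.88, 2.88], [-0.31, 2.03], [-1.54, 1.56], [0.2, 2.42], [-1.41, 4.55], [0.19, 2.02], [-2.57, 2.57]. Speed limits (rad/s): [2.57, 2.57, 3.14, 3.14, 3.14, 3.14, 3.14].

## Interface

Orientations are given as a unit quaternion [w, x, y, z].
In Python, from bench import env, optics, finish_job gives the robot as it stands (env), with the cameras (optics) and the job as plain functions.
- The arm moves only by the tool drive_effector, called after "Request:" in YAML: its name, and indented under it one key for each argument. Schema: {"type":"object","properties":{"increments":{"type":"object","properties":{"moves":{"type":"array","items":{"type":"array","items":{"type":"number"},"minItems":6,"maxItems":6},"minItems":1,"maxItems":8}},"additionalProperties":false,"required":["moves"]},"aperture":{"type":"number"},"force":{"type":"number"},"only":{"type":"string"},"quiet":{"type":"boolean"},"lines":{"type":"string"}},"required":["increments"],"additionalProperties":false}. increments is an object whose key "moves" holds a list of rows, 1 to 8 of them, each of 6 numbers: dx, dy, dz in m, then a rotation vector rx, ry, rz in rad; each row shifts and turns the commanded pose from where the row before left it, along the tool's axes as they then stand; what a row does not reach is not made up. A row lasts 1/10 s, in which the tool goes at most 0.05 m and 0.15 rad, less where a joint would pass 70% of its speed; a pose out of reach is approached as far as the arm can. aperture is the finger opening in m, set as the call begins (left out keeps the last). The fingers move at their own pace and stop on an object; force is the grip in N (left out, the last holds). Time passes only in rows, so rows that do not move let the fingers close. The tool returns the time, the measured TCP pose, the force, the opening and the grip force at its end. only (a regular expression) keeps the lines of the reply that match it, lines (a string "A,B") keeps lines A to B, and quiet returns only ok. Input that does not fit is refused with a message, and nothing moves.
- env.state(): the state, without advancing time (a new reading comes with each control period).
- optics.get_image(name): name is "side" or "top" or "wrist"; returns a dict with "color" (480x640x3 uint8, blue, green, red), "mtx" (3x3 intrinsics, pixels), "k1" (the pictures are not rectified: a ray, as slopes to the right and down, at radius r is drawn at 1 + k1 r^2 times it, then the intrinsics apply), "position" and "rotation" of the camera in the world; the wrist camera has in their place "mount" (4x4, takes a point from camera to tool coordinates, whose origin is the TCP and whose axes are the flange's). Camera axes: x right, y up, looking along -z (the intrinsics and any distortion apply to the point x, -y, -z); pixel columns grow to the right and rows downward; lengths in m; the calibration is good to about 2 mm. A picture is of the moment at which its call begins: read the wrist's pose just before it. There is no depth.
- finish_job(): hands the job in; it is judged then, once.
The state is a dict: "clock": time; "q": joint angles; "joint_velocities": joint speeds; "joint_torque": joint torques, N m; "tcp_pos": TCP position; "tcp_rot": TCP orientation; "contact_force": force on the tool from outside, world axes, zero at the start; "moment": the same for the moment, N m; "grip_width": finger opening in m; "grip_force": force on a finger pad.
Only numpy, scipy, OpenCV 4.12 (cv2) and the standard library are available. Lean on these libraries where they do the work, as an engineer would, in place of code of your own. Each camera call takes 0.05 s, during which the arm holds its last target. There are 200 camera calls.

## Task

Swing the swivelling jaw head of the gap fixture until its pointer stands on the long square mark. Then slide the flat gauge blade along its guide rails into the gap of the head until the line scribed across the blade is level with the head's front face, leaving the head on its mark. Leave the drill case, the marker and the calliper where they lie.

Things in the scene. Friction and masses are not known exactly. Their poses are not given: they have to be found in the camera images.
- gauge_fixture: Dark steel base plate, fixed to the bench, 310 x 110 x 12 mm (x -165 to 145 mm), with an angle sector plate on its +y side. Origin: on the bench, on the rails' centre line. x runs along the rails towards the head (insertion direction), y towards the sector, z up. Two steel rails (x -160 to 36 mm, 42 mm apart inside, tops at z 22 mm) guide the blade
- swivel_pivot (a point): point on the vertical swivel axis of the head, at the top of the base plate; fixture x +90 mm, y 0. Axes parallel to the fixture's
- swivel_head (a joint): angle of the jaw head about the vertical axis through swivel_pivot, rad. 0 = square: pointer on the long mark of the sector, gap in line with the rails. Positive = counter-clockwise from above: post swung towards the blade's tab end (fixture -x). Starts at 0.3 to 0.8; travel -0.3 to 0.95. Friction about 0.25 N m; stays where it is left
- head_post (a point): top end of the upright post by which the head is swung: 14 mm diameter, with a black cap of 19 mm diameter from z 72 to 84 mm; this point is on its axis at z 80 mm, 100 mm from the swivel axis (towards fixture +y when square). The post stands on a level arm (18 mm wide, top at z 36 mm) with the pointer at its end, over graduations 10 degrees apart
- slot_mouth (a point): centre of the front face's bottom edge, at the mouth of the gap, z 12 mm, 28 mm from the swivel axis; turns with the head; x points into the gap, y across, z up. The head is a steel block 56 mm long (x), 72 mm wide, top at z 51 mm (pivot cap to 62 mm). The gap runs right through it: 44 mm wide, 12 mm high above the plate, no stop inside
- gauge_blade: loose flat aluminium blade between the rails on the plate: 160 x 40 x 8 mm, about 0.25 kg, round nose at +x, upright tab at the tail. Origin: mid-length, on the underside; x to the nose tip (+80 mm), z up. The tab (x -80 to -70 mm, y +-19 mm, top 48 mm above the underside) can be pushed from behind, pulled back or pinched. Starts outside the gap
- blade_line (a point): the dark line scribed across the blade, 70 mm behind the nose tip, at underside height; axes as the blade
- tab_top (a point): centre of the top edge of the blade's upright tab (75 mm behind the blade's middle, 48 mm above its underside)
- drill_case: small red and grey case, 56 x 100 x 33 mm, lying beside the fixture on the sector's side; bystander; origin at the centre of its underside
- marker: black marker pen, 130 mm long, 16 mm thick, lying beyond the fixture; bystander; origin at the centre of its underside
- calliper: grey steel calliper, 210 x 71 x 10 mm, lying beyond the fixture; bystander; origin at the centre of its underside

How it is judged:
By the outcome, as a careful person would: the job done as asked, in the order asked, and still so for the second after the job is handed in, with the robot touching nothing.
It also fails if it takes over 51 s, if anything falls off the work surface, if the arm or the gripper's body presses on something with over 40 N, if the wrist force passes 120 N, or if a joint passes its speed limit or range.

## Working session

There is one attempt and no reset: what is moved stays moved. The work goes in short steps, Python scripts to look and compute and a tool call to move; the robot and the scene stay as the last step left them, time stands still between calls to the robot, and variables do not carry over. Pictures are saved under pics/ and viewed, at most 10 in all, crops included, and the job is handed in when it is done.

```bash
ls; mkdir -p pics
```

Run:
```python
from bench import env, optics, finish_job
import cv2
for n in("side","top"):
    i=optics.get_image(n);cv2.imwrite(f"pics/{n}0.png",i["color"]);print(n,i["mtx"],i["k1"],i["position"],i["rotation"])
s=env.state();print(s["clock"],s["tcp_pos"],s["tcp_rot"])
```

```text
bench.py
pics
side [[622.42087305   0.         318.82441138]
 [  0.         622.42087305 243.02979784]
 [  0.           0.           1.        ]] 0.035452033453574686 [ 0.58085794 -0.74986002  0.65133575] [ 8.94116088e-01  4.47782656e-01 -7.01245098e-04 -6.82809389e-03]
top [[598.78308388   0.         313.12420892]
 [  0.         598.78308388 234.83033584]
 [  0.           0.           1.        ]] -0.0829671456950737 [ 0.47436938 -0.00727069  1.18118071] [ 0.70761432  0.04287439 -0.03354033 -0.70449898]
0.1 [0.24556094 0.60115874 0.22578231] [-2.25605278e-04  1.92662525e-01  9.81264684e-01 -8.48758413e-04]
```

View pics/top0.png

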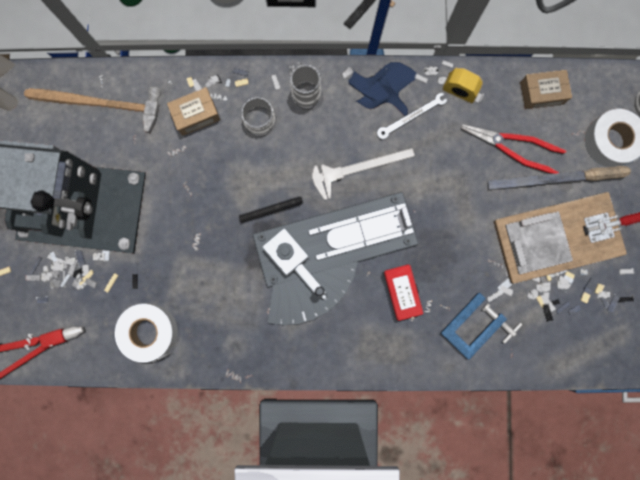

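View pics/side0.png

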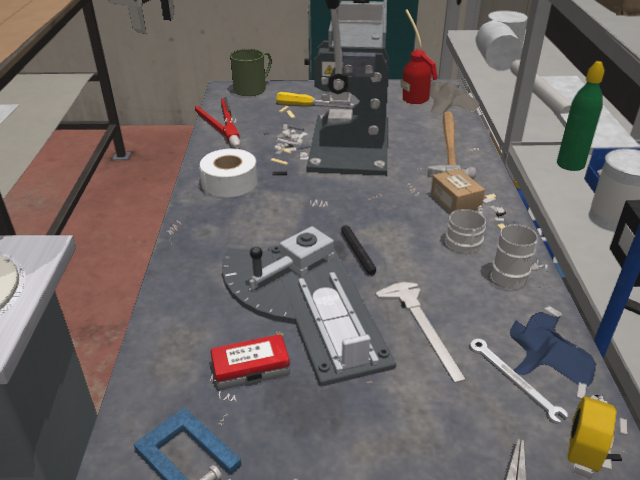

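The top view shows the fixture with its head at about (286,252), post cap at (319,293) and tab at (405,217), with the insertion direction running left in the picture. In the side view the post cap is at (256,253) and the tab at (355,348). I'll enlarge both.

Create h.py:
```python
import numpy as np,cv2
from scipy.spatial.transform import Rotation as R
from bench import env, optics, finish_job
def rot(q): return R.from_quat(np.roll(q,-1))
def pose(i):
    if "mount" in i:
        raise SystemExit
    return np.array(i["position"]),rot(i["rotation"]).as_matrix()
def ray(i,u,v,P=None):
    k=np.array(i["mtx"]); p,M=P or pose(i)
    d=np.array([(u-k[0,2])/k[0,0],(v-k[1,2])/k[1,1]]);s=d.copy()
    for _ in range(20): s=d/(1+i["k1"]*(s@s))
    return p,M@np.array([s[0],-s[1],-1])
def onz(i,u,v,z,P=None):
    p,d=ray(i,u,v,P);return p+d*(z-p[2])/d[2]
def proj(i,X,P=None):
    k=np.array(i["mtx"]); p,M=P or pose(i)
    c=(np.atleast_2d(X)-p)@M; s=np.c_[c[:,0],-c[:,1]]/-c[:,2:3]
    s=s*(1+i["k1"]*(s**2).sum(1,keepdims=True)); return s*[k[0,0],k[1,1]]+[k[0,2],k[1,2]]
```

Run:
```python
import cv2
t=cv2.imread("pics/top0.png")[185:335,240:430];cv2.imwrite("pics/t1.png",cv2.resize(t,None,fx=4,fy=4,interpolation=cv2.INTER_CUBIC))
t=cv2.imread("pics/side0.png")[220:390,210:400];cv2.imwrite("pics/s1.png",cv2.resize(t[:150],None,fx=4,fy=4,interpolation=cv2.INTER_CUBIC)) if 0 else cv2.imwrite("pics/s1.png",cv2.resize(t,None,fx=3.5,fy=3.5,interpolation=cv2.INTER_CUBIC))
```

```text
(no output)
```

View pics/t1.png

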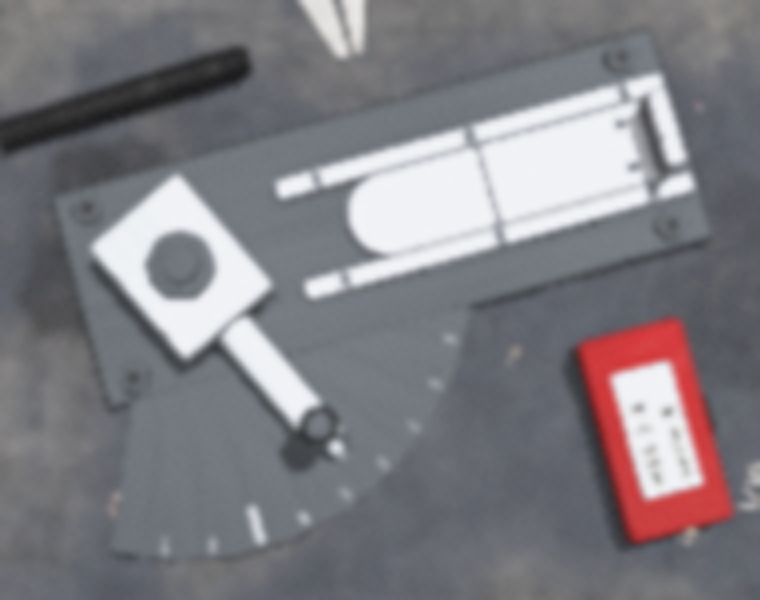

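View pics/s1.png

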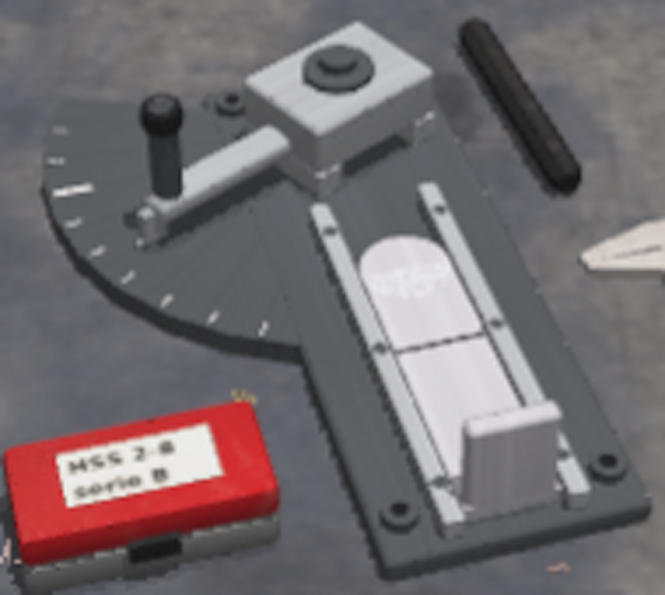

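Create fit.py:
```python
from h import *
from scipy.optimize import least_squares
T=optics.get_image("top");S=optics.get_image("side")
def c(a,s,o):return np.array(a)/s+np.array(o)
# (frame, x,y,z mm, top crop px, side crop px)
D=[('f',-165,-55,12,(650,32),(650,505)),('f',-165,55,12,(709,237),(383,565)),('f',145,-55,12,(55,200),None),('f',145,55,12,(112,405),None),
('h',-28,36,51,(272,285),(315,137)),('h',-28,-36,51,(178,174),(433,72)),('h',28,-36,51,(90,245),(360,22)),('h',28,36,51,(187,360),(247,85)),
('h',0,0,62,(182,262),(338,60)),('h',0,100,84,(318,422),None),('h',0,100,78,None,(161,116)),
('b',10,0,8,(488,187),(437,342)),('b',80,0,8,(347,212),None),('b',-80,0,48,None,(516,408))]
def world(p,f,x,y,z):
    X,Y,w,th,s=p[:5]
    if f=='h': x,y=np.cos(th)*x-np.sin(th)*y+90,np.sin(th)*x+np.cos(th)*y
    if f=='b': x+=s*1000;z+=12
    a,b=x/1e3,y/1e3
    return np.array([X+np.cos(w)*a-np.sin(w)*b,Y+np.sin(w)*a+np.cos(w)*b,z/1e3])
def res(p):
    r=[]
    for f,x,y,z,t,s in D:
        W=world(p,f,x,y,z)
        if t: r.append(proj(T,W)[0]-c(t,4,(240,185))+p[5:7])
        if s: r.append(proj(S,W)[0]-c(s,3.5,(210,220))+p[7:9])
    return np.r_[np.ravel(r),p[5:]*0.5]
if __name__=="__main__":
    o=least_squares(res,[.45,0,1.8,.6,-.06]+[0]*4,loss='soft_l1')
    print(o.x.round(4));print(o.fun[:-4].reshape(-1,2).round(1).tolist())
    p=o.x;np.save("p.npy",p)
    for n,a in dict(pivot=('h',0,0,12),post=('h',0,100,80),tabtop=('b',-75,0,48),line=('b',10,0,0)).items(): print(n,world(p,*a).round(4))
    q=p.copy();q[3]=0;print("post square",world(q,'h',0,100,80).round(4)); print(env.state()["clock"])
```

```bash
python3 fit.py
```

```text
[ 0.5925 -0.0233  1.8497  0.4286 -0.0716  1.628   1.0181  0.5244  2.531 ]
[[1.0, -1.8], [1.0, -0.3], [2.3, 0.2], [0.1, 0.7], [-1.3, -1.5], [-0.9, 1.2], [1.1, -0.2], [0.7, -0.3], [0.2, -1.2], [0.9, 0.2], [-0.4, -0.0], [-0.7, -0.3], [-0.3, 0.2], [-2.1, -1.4], [-0.3, 0.1], [-0.1, -0.8], [0.1, 0.8], [-0.1, 0.4], [-0.6, -0.3], [0.2, -0.2], [0.1, 3.1], [-1.0, 4.0]]
pivot [0.5677 0.0632 0.012 ]
post [ 0.4917 -0.0018  0.08  ]
tabtop [ 0.6328 -0.1642  0.06  ]
line [ 0.6094 -0.0825  0.012 ]
post square [0.4716 0.0357 0.08  ]
0.2
```

```bash
sed -i 's/(347,212),None/(347,226),None/; s/(516,408)/(513,425)/' fit.py; python3 fit.py
```

```text
[ 0.5923 -0.0245  1.8481  0.4307 -0.0721  0.9807  1.1095  0.5755  2.1748]
[[1.0, -1.4], [0.8, 0.0], [2.2, 0.6], [-0.3, 1.0], [-1.3, -1.4], [-1.0, 1.3], [1.0, -0.1], [0.7, -0.2], [0.1, -1.1], [0.9, 0.2], [-0.5, 0.1], [-0.7, -0.3], [-0.4, 0.3], [-2.1, -1.3], [-0.4, 0.3], [-0.1, -0.7], [0.1, 0.9], [-0.1, 0.5], [-0.4, -0.2], [0.2, 0.3], [0.3, -0.3], [-0.3, -0.2]]
pivot [0.5676 0.0621 0.012 ]
post [ 0.4917 -0.003   0.08  ]
tabtop [ 0.6325 -0.166   0.06  ]
line [ 0.6093 -0.0842  0.012 ]
post square [0.4714 0.0347 0.08  ]
0.3
```

Request:
drive_effector:
  increments: {"moves": [[0, 0, 0, 0, 0, -0.146], [0, 0, 0, 0, 0, -0.146], [0, 0, 0, 0, 0, -0.146], [0, 0, 0, 0, 0, -0.146], [0, 0, 0, 0, 0, -0.146], [0, 0, 0, 0, 0, -0.146], [0.004, -0.04, 0, 0, 0, 0], [0.004, -0.04, 0, 0, 0, 0]]}
  aperture: 0.05

```text
clock: 1.1
tcp_pos: [0.2754, 0.5272, 0.2262]
tcp_rot: [-0.001, -0.243, 0.97, 0.0]
contact_force: [1.9, -0.6, 0.8]
grip_width: 0.0501
grip_force: 0.0
```

Request:
drive_effector:
  increments: {"moves": [[0.005, -0.047, 0, 0, 0, 0], [0.005, -0.047, 0, 0, 0, 0], [0.005, -0.047, 0, 0, 0, 0], [0.005, -0.047, 0, 0, 0, 0], [0.005, -0.047, 0, 0, 0, 0], [0.005, -0.047, 0, 0, 0, 0], [0.005, -0.047, 0, 0, 0, 0], [0.005, -0.047, 0, 0, 0, 0]]}

```text
clock: 1.9
tcp_pos: [0.4178, 0.1747, 0.2271]
tcp_rot: [0.001, -0.242, 0.97, -0.0]
contact_force: [-0.2, -0.1, -0.2]
grip_width: 0.0497
grip_force: 0.0
```

Request:
drive_effector:
  increments: {"moves": [[0.0045, -0.048, 0, 0, 0, 0], [0.0045, -0.048, 0, 0, 0, 0], [0.0045, -0.048, 0, 0, 0, 0], [0.0045, -0.048, 0, 0, 0, 0], [0, 0, 0, 0, 0, 0], [0, 0, 0, 0, 0, 0]]}

```text
clock: 2.5
tcp_pos: [0.4915, -0.0026, 0.2266]
tcp_rot: [-0.0, -0.24, 0.971, 0.0]
contact_force: [-0.4, 0.1, -0.5]
grip_width: 0.0501
grip_force: 0.0
```

Run:
```python
from h import *
s=env.state();i=optics.get_image("wrist");cv2.imwrite("pics/w1.png",i["color"]);print(s["tcp_pos"],s["tcp_rot"],i["mount"],i["mtx"],i["k1"])
```

```text
[ 0.49151052 -0.00258777  0.22657142] [-1.44755218e-04 -2.40121950e-01  9.70742702e-01  1.86609147e-04] [[-2.82076165e-04  9.52790556e-01  3.03628187e-01  8.33649931e-02]
 [ 9.99999429e-01 -4.40575325e-05  1.06727115e-03 -2.68976469e-04]
 [ 1.03026298e-03  3.03628315e-01 -9.52790000e-01 -1.58411049e-01]
 [ 0.00000000e+00  0.00000000e+00  0.00000000e+00  1.00000000e+00]] [[338.50590893   0.         312.10392953]
 [  0.         338.50590893 246.78280281]
 [  0.           0.           1.        ]] 0.0005024667638516719
```

View pics/w1.png

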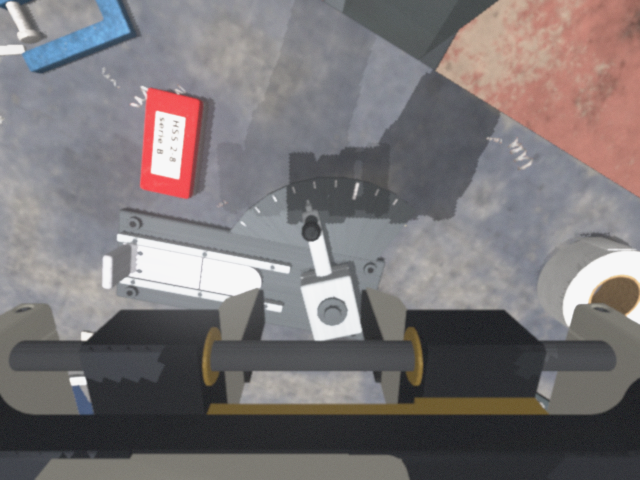

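The wrist view shows the post cap at (311,229), pivot cap at (332,311), long mark centre at (357,190) and pointer tip near (310,210). I'll check these against the fit.

Add to h.py:
```python
def wpose(i,s):
    M=np.array(i["mount"]);A=rot(s["tcp_rot"]).as_matrix()
    return np.array(s["tcp_pos"])+A@M[:3,3],A@M[:3,:3]
```

Run:
```python
from h import *
s=env.state();i=optics.get_image("wrist");P=wpose(i,s)
f=lambda u,v,z:onz(i,u,v,z,P)[:2].round(4)
pv=f(332,311,.062);m=f(357,190,.012);m1=f(358,183,.012);m2=f(356,197,.012)
print("post",f(311,229,.084),f(311,232,.078),"pivot",pv,"mark",m,m1,m2)
d=m-pv;print("mark ang",np.degrees(np.arctan2(d[1],d[0])),np.linalg.norm(d),"fit",np.degrees(np.load("p.npy")[2])+90-360)
print("line mid",f(203,271,.02),"rail ends",f(290,269,.022),f(281,308,.022), "base corner",f(383,260,.012))
```

```text
post [ 0.4878 -0.0045] [ 0.4918 -0.0024] pivot [0.5622 0.0601] mark [0.4419 0.028 ] [0.4348 0.0252] [0.449  0.0309]
mark ang -165.05969010433134 0.12450903581668282 fit -164.1100043298601
line mid [ 0.6057 -0.0839] rail ends [0.5555 0.0038] [0.6051 0.0168] base corner [0.4982 0.0961]
```

Request:
drive_effector:
  increments: {"moves": [[0, 0, 0.0415, 0, 0, 0], [0, 0, 0.0415, 0, 0, 0], [0, 0, 0.0415, 0, 0, 0], [0, 0, 0.0415, 0, 0, 0], [0, 0, 0, 0, 0, 0], [0, 0, 0, 0, 0, 0]]}

```text
clock: 3.2
tcp_pos: [0.4909, 0.0001, 0.061]
tcp_rot: [-0.001, -0.243, 0.97, 0.001]
contact_force: [-0.6, 0.2, 0.7]
grip_width: 0.0497
grip_force: 0.0
```

Request:
drive_effector:
  increments: {"moves": [[0, 0, 0, 0, 0, 0], [0, 0, 0, 0, 0, 0], [0, 0, 0, 0, 0, 0], [0, 0, 0, 0, 0, 0], [0, 0, 0, 0, 0, 0], [0, 0, 0, 0, 0, 0], [0, 0, 0, 0, 0, 0]]}
  aperture: 0.005
  force: 10

```text
clock: 3.9
tcp_pos: [0.4922, -0.0021, 0.0616]
tcp_rot: [0.001, -0.241, 0.97, -0.0]
contact_force: [-1.0, -1.4, 7.3]
grip_width: 0.0184
grip_force: 10.0
```

Request:
drive_effector:
  increments: {"moves": [[0.001, 0.0053, 0, 0, 0, 0], [0.0007, 0.0054, 0, 0, 0, 0], [0.0004, 0.0054, 0, 0, 0, 0], [0.0001, 0.0054, 0, 0, 0, 0], [-0.0001, 0.0054, 0, 0, 0, 0], [-0.0004, 0.0054, 0, 0, 0, 0], [-0.0007, 0.0054, 0, 0, 0, 0], [-0.001, 0.0053, 0, 0, 0, 0]]}

```text
clock: 4.7
tcp_pos: [0.471, 0.0369, 0.0607]
tcp_rot: [-0.0, -0.242, 0.97, 0.0]
contact_force: [-0.1, -3.8, 3.5]
grip_width: 0.0186
grip_force: 10.0
```

Request:
drive_effector:
  increments: {"moves": [[0, 0, 0, 0, 0, 0], [0, 0, 0, 0, 0, 0], [0, 0, 0, 0, 0, 0]]}

```text
clock: 5.0
tcp_pos: [0.4708, 0.0379, 0.0606]
tcp_rot: [-0.0, -0.242, 0.97, 0.001]
contact_force: [-1.0, 0.6, 5.9]
grip_width: 0.0185
grip_force: 10.0
```

Run:
```python
from h import *
t=optics.get_image("top")["color"][185:335,240:430]
s=env.state();i=optics.get_image("wrist");c=i["color"][100:330,200:500]
cv2.imwrite("pics/w2.png",cv2.resize(c,None,fx=2.6,fy=2.6,interpolation=cv2.INTER_CUBIC))
print(s["tcp_pos"])
```

```text
[0.47077785 0.03790583 0.06061763]
```

View pics/w2.png

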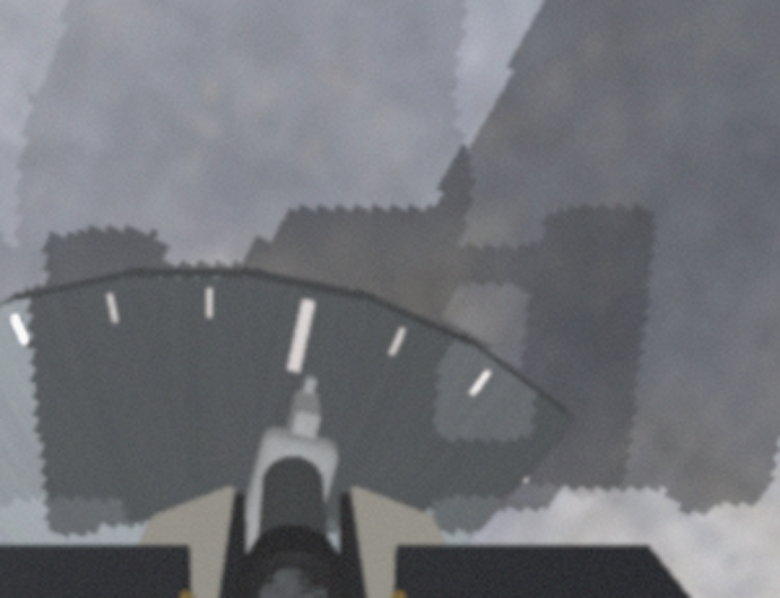

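The pointer tip, at crop (311,378), is right of the long mark, whose ends are at (295,372) and (308,300). That's an overshoot of about 1.9°, which agrees with the TCP being about 3 mm past the target.

Run:
```python
from h import *
s=env.state();i=optics.get_image("wrist");P=wpose(i,s)
f=lambda u,v,z:onz(i,200+u/2.6,100+v/2.6,z,P)[:2]
pv=np.array([.567,.062])
for n,a in dict(m1=(295,372,.012),m2=(308,300,.012),tip12=(311,378,.012),tip20=(311,378,.02),tip30=(311,378,.03),l10=(209,303,.012),r10=(397,341,.012)).items():
    w=f(*a);d=w-pv;print(n,w.round(4),np.linalg.norm(d).round(4),np.degrees(np.arctan2(d[1],d[0])).round(2))
d=s["tcp_pos"][:2]-pv;print("tcp",np.linalg.norm(d),np.degrees(np.arctan2(d[1],d[0])))
w=f(308,300,.012)-f(295,372,.012);print("mark dir",np.degrees(np.arctan2(w[1],w[0])))
```

```text
m1 [0.453 0.029] 0.1187 -163.85
m2 [0.4356 0.0232] 0.137 -163.56
tip12 [0.4525 0.0332] 0.118 -165.88
tip20 [0.4504 0.0319] 0.1204 -165.5
tip30 [0.4477 0.0302] 0.1234 -165.06
l10 [0.4474 0.0026] 0.1335 -153.59
r10 [0.4344 0.0472] 0.1334 -173.62
tcp 0.09919418500202158 -165.96448225603515
mark dir -161.69470337579213
```

Request:
drive_effector:
  increments: {"moves": [[0.0004, -0.0018, 0, 0, 0, 0], [0.0004, -0.0018, 0, 0, 0, 0], [0, 0, 0, 0, 0, 0], [0, 0, 0, 0, 0, 0], [0, 0, 0, 0, 0, 0]]}

```text
clock: 5.65
tcp_pos: [0.4716, 0.0347, 0.0606]
tcp_rot: [-0.0, -0.243, 0.97, 0.001]
contact_force: [-2.4, 1.6, 6.1]
grip_width: 0.0183
grip_force: 10.0
```

Run:
```python
from h import *
s=env.state();i=optics.get_image("wrist");c=i["color"][200:270,270:360]
cv2.imwrite("pics/w3.png",cv2.resize(c,None,fx=8,fy=8,interpolation=cv2.INTER_CUBIC))
d=s["tcp_pos"][:2]-[.567,.062];print(s["tcp_pos"],np.degrees(np.arctan2(d[1],d[0])))
```

```text
[0.47156535 0.03473764 0.06059543] -164.05720486597602
```

View pics/w3.png

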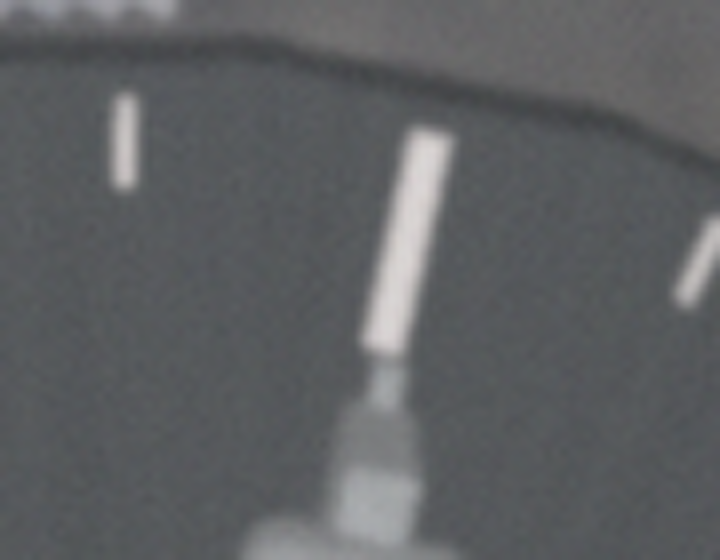

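The pointer tip at (388,370) is on the long mark, whose bottom centre is (384,350), to within about 0.3°. I'll release, lift and move to above the tab.

Request:
drive_effector:
  increments: {"moves": [[0, 0, 0, 0, 0, 0], [0, 0, 0, 0, 0, 0], [0, 0, 0, 0, 0, 0], [0, 0, 0, 0, 0, 0], [0, 0, -0.03, 0, 0, 0], [0, 0, -0.035, 0, 0, 0], [0, 0, -0.035, 0, 0, 0]]}
  aperture: 0.06

```text
clock: 6.4
tcp_pos: [0.4716, 0.033, 0.1614]
tcp_rot: [-0.001, -0.242, 0.97, 0.0]
contact_force: [-0.0, -0.2, -0.5]
grip_width: 0.0596
grip_force: 0.0
```

Request:
drive_effector:
  increments: {"moves": [[0, 0, 0, 0, 0, 0.103], [0, 0, 0, 0, 0, 0.103], [-0.0162, -0.0396, 0, 0, 0, 0], [-0.0162, -0.0396, 0, 0, 0, 0], [-0.0162, -0.0396, 0, 0, 0, 0], [-0.0162, -0.0396, 0, 0, 0, 0], [-0.0162, -0.0396, 0, 0, 0, 0], [-0.0162, -0.0396, 0, 0, 0, 0]]}

```text
clock: 7.2
tcp_pos: [0.6325, -0.1697, 0.1604]
tcp_rot: [-0.0, -0.141, 0.99, 0.0]
contact_force: [0.3, -0.3, 0.3]
grip_width: 0.0597
grip_force: 0.0
```

Request:
drive_effector:
  increments: {"moves": [[0, 0, 0, 0, 0, 0], [0, 0, 0, 0, 0, 0]]}

```text
clock: 7.4
tcp_pos: [0.6314, -0.1693, 0.1597]
tcp_rot: [-0.001, -0.139, 0.99, 0.0]
contact_force: [-0.2, 1.3, -0.6]
grip_width: 0.06
grip_force: 0.0
```

Run:
```python
from h import *
s=env.state();i=optics.get_image("wrist")
cv2.imwrite("pics/w4.png",cv2.resize(i["color"][80:380,200:600],None,fx=2,fy=2,interpolation=cv2.INTER_CUBIC))
```

```text
(no output)
```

View pics/w4.png

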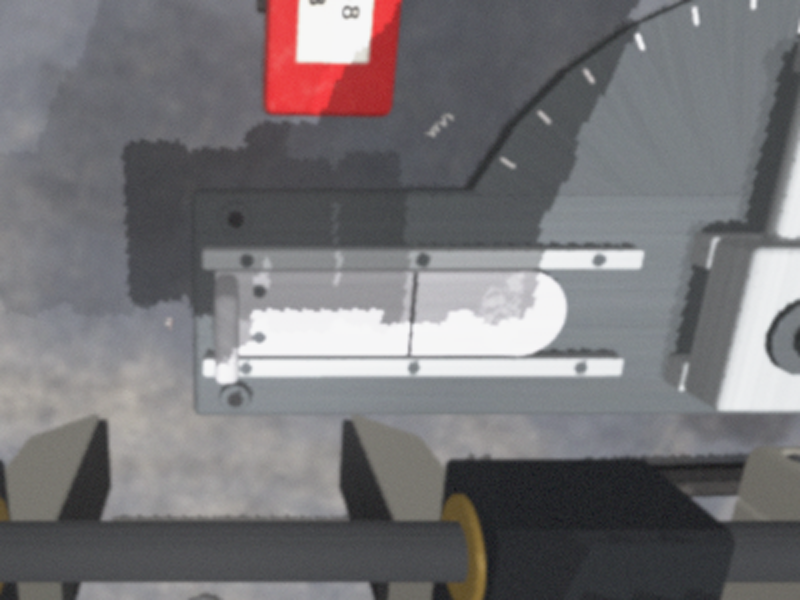

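The wrist view has the rails lying along the image rows. The tab is centred near crop (227,330), the scribed line at (413,313), the nose at (567,312) and the head squared at the right.

Run:
```python
from h import *
s=env.state();i=optics.get_image("wrist");P=wpose(i,s);A=rot(s["tcp_rot"]).as_matrix()
f=lambda u,v,z:onz(i,200+u/2,80+v/2,z,P)
for n,a in dict(tabNear=(227,295,.06),tabFar=(227,382,.06),line1=(416,271,.02),line2=(410,355,.02),nose=(567,312,.02),rA=(203,259,.022),rB=(642,259,.022),rC=(203,367,.022),rD=(623,367,.022),hd1=(742,237,.051),hd2=(718,410,.051)).items():
    w=f(*a);print(n,w.round(4),"tool",((w-s["tcp_pos"])@A).round(4))
```

```text
tabNear [ 0.6147 -0.1718  0.06  ] tool [0.0168 0.0004 0.0999]
tabFar [ 0.65   -0.1616  0.06  ] tool [-0.0199  0.0004  0.0999]
line1 [ 0.5902 -0.0903  0.02  ] tool [0.0176 0.0854 0.14  ]
line2 [ 0.6284 -0.0786  0.02  ] tool [-0.0224  0.086   0.14  ]
nose [ 0.5889 -0.017   0.02  ] tool [-0.0015  0.1562  0.1401]
rA [ 0.6111 -0.1838  0.022 ] tool [ 0.0235 -0.0101  0.1379]
rB [0.557  0.0034 0.022 ] tool [0.0235 0.1847 0.1382]
rC [ 0.6603 -0.17    0.022 ] tool [-0.0276 -0.0106  0.1378]
rD [0.6059 0.0182 0.022 ] tool [-0.0276  0.1853  0.1381]
hd1 [0.5374 0.0183 0.051 ] tool [0.0381 0.2045 0.1092]
hd2 [0.6071 0.0458 0.051 ] tool [-0.0365  0.2115  0.1092]
```

The head's front edge measures about 5° off square, so the release may have turned it. I'll check this closer up.

Run:
```python
from h import *
a=optics.get_image("wrist")["color"][70:300,500:640];b=optics.get_image("top")["color"][220:335,240:345]
a=cv2.resize(a,None,fx=2.6,fy=2.6,interpolation=cv2.INTER_CUBIC);b=cv2.resize(b,None,fx=4,fy=4,interpolation=cv2.INTER_CUBIC)
c=np.zeros((600,790,3),np.uint8);c[:a.shape[0],:a.shape[1]]=a;c[:460,365:785]=b
cv2.imwrite("pics/w5.png",c);print(a.shape,b.shape)
```

```text
(598, 364, 3) (460, 420, 3)
```

View pics/w5.png

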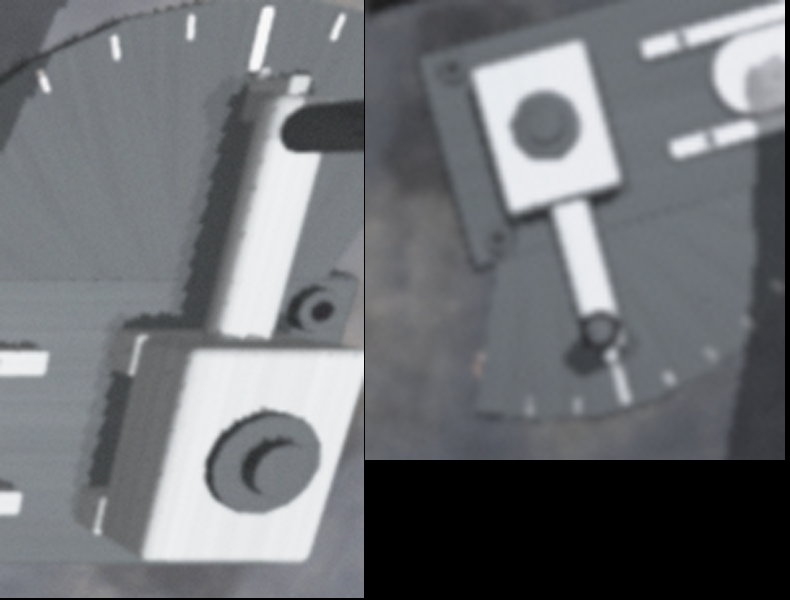

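Run:
```python
from h import *
s=env.state();i=optics.get_image("wrist");P=wpose(i,s);A=rot(s["tcp_rot"]).as_matrix()
def g(u,v,z): return (onz(i,500+u/2.6,70+v/2.6,z,P)-s["tcp_pos"])@A
a,b=g(190,350,.051),g(143,558,.051);d=a-b;print(a.round(4),b.round(4),"theta deg",np.degrees(np.arctan2(-d[1],d[0])))
a,b=g(268,10,.012),g(257,70,.012);d=a-b;print("mark dir",np.degrees(np.arctan2(-d[1],d[0])))
a,b=g(360,350,.051),g(308,560,.051);d=a-b;print("rear",np.degrees(np.arctan2(-d[1],d[0])),a.round(4))
a,b=g(220,337,.036),g(255,120,.036);print("arm left edge",np.degrees(np.arctan2((a-b)[1],(b-a)[0])))
a,b=g(272,337,.036),g(318,155,.036);print("arm right edge",np.degrees(np.arctan2((a-b)[1],(b-a)[0])))
```

```text
[0.0331 0.2079 0.1099] [-0.0365  0.2086  0.1099] theta deg 0.572625988475251
mark dir 3.3179555303547854
rear 2.7019301577817227 [0.0331 0.2601 0.11  ]
arm left edge 4.791874920822465
arm right edge 0.6212105892871308
```

Re-reading the edges puts the head within about 0.6° of square, and the top view shows the pointer on the long mark. Next I'll pinch the tab and slide.

Request:
drive_effector:
  increments: {"moves": [[-0.002, 0, 0.041, 0, 0, 0], [0, 0, 0.041, 0, 0, 0], [0, 0, 0.041, 0, 0, 0], [0, 0, 0, 0, 0, 0], [0, 0, 0, 0, 0, 0]]}

```text
clock: 8.15
tcp_pos: [0.6333, -0.1668, 0.0379]
tcp_rot: [-0.001, -0.141, 0.99, 0.0]
contact_force: [0.3, 0.3, 1.7]
grip_width: 0.0601
grip_force: 0.0
```

Request:
drive_effector:
  increments: {"moves": [[0, 0, 0, 0, 0, 0], [0, 0, 0, 0, 0, 0], [0, 0, 0, 0, 0, 0], [0, 0, 0, 0, 0, 0], [0, 0, 0, 0, 0, 0], [0, 0, 0, 0, 0, 0], [0, 0, 0, 0, 0, 0]]}
  aperture: 0.002
  force: 8

```text
clock: 8.85
tcp_pos: [0.6337, -0.1677, 0.0377]
tcp_rot: [-0.0, -0.141, 0.99, 0.0]
contact_force: [-1.1, 0.2, 1.0]
grip_width: 0.0098
grip_force: 8.0
```

Request:
drive_effector:
  increments: {"moves": [[0, 0.01, 0, 0, 0, 0], [0, 0.01, 0, 0, 0, 0], [0, 0.01, 0, 0, 0, 0], [0, 0.01, 0, 0, 0, 0], [0, 0.01, 0, 0, 0, 0], [0, 0.01, 0, 0, 0, 0]]}

```text
clock: 9.45
tcp_pos: [0.6166, -0.1088, 0.0377]
tcp_rot: [-0.0, -0.141, 0.99, 0.0]
contact_force: [0.2, -0.4, -0.3]
grip_width: 0.01
grip_force: 8.0
```

Request:
drive_effector:
  increments: {"moves": [[0, 0.01, 0, 0, 0, 0], [0, 0.01, 0, 0, 0, 0], [0, 0.01, 0, 0, 0, 0], [0, 0.01, 0, 0, 0, 0], [0, 0.01, 0, 0, 0, 0], [0, 0.01, 0, 0, 0, 0], [0, 0, 0, 0, 0, 0], [0, 0, 0, 0, 0, 0]]}

```text
clock: 10.25
tcp_pos: [0.6001, -0.0516, 0.0377]
tcp_rot: [-0.0, -0.141, 0.99, 0.0]
contact_force: [-0.8, 1.2, 0.3]
grip_width: 0.01
grip_force: 8.0
```

Run:
```python
from h import *
a=optics.get_image("wrist")["color"][100:340,240:560];b=optics.get_image("side")["color"][215:305,230:350]
a=cv2.resize(a,None,fx=2.4,fy=2.4,interpolation=cv2.INTER_CUBIC)
cv2.imwrite("pics/w6.png",a);cv2.imwrite("pics/s6.png",cv2.resize(b,None,fx=6,fy=6,interpolation=cv2.INTER_CUBIC))
```

```text
(no output)
```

View pics/w6.png

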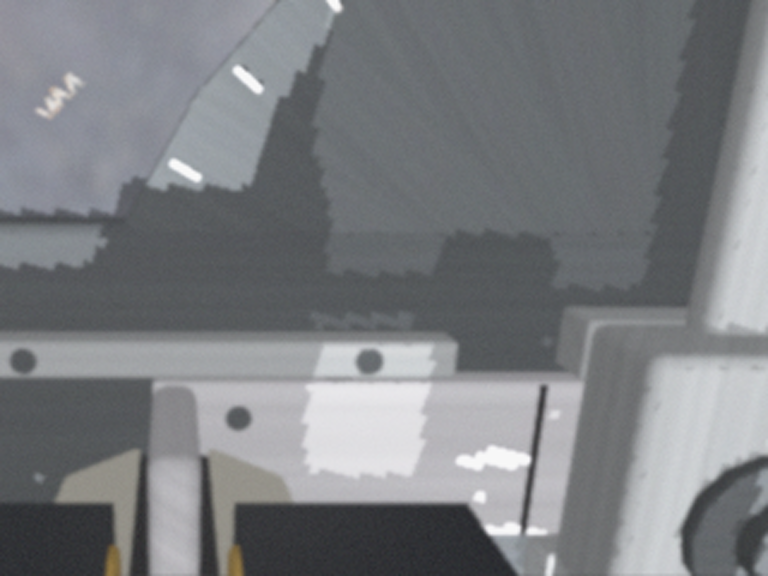

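The scribed line runs from crop (544,387) to (524,530). The head's lower front edge over the blade runs from (583,380) to about (560,540), and the rail end is at (458,355). I'll work out the remaining distance.

Run:
```python
from h import *
s=env.state();i=optics.get_image("wrist");P=wpose(i,s);A=rot(s["tcp_rot"]).as_matrix()
def g(n,u,v,z): r=(onz(i,240+u/2.4,100+v/2.4,z,P)-s["tcp_pos"])@A;print(n,r.round(4));return r
g("line1",544,387,.02);g("line2",524,530,.02);g("front1",583,380,.024);g("front2",560,540,.024);g("foot",560,372,.012);g("foottop",600,325,.051)
g("frontTopEdge",655,355,.051);r=g("railend",458,343,.022);print("front from rail",r[1]+.026)
print(s["grip_force"],s["tcp_pos"])
```

```text
line1 [0.0187 0.0849 0.0177]
line2 [-0.0184  0.0852  0.0177]
front1 [0.0219 0.0915 0.0137]
front2 [-0.0188  0.0922  0.0137]
foot [0.0196 0.0921 0.0257]
foottop [ 0.0423  0.0786 -0.0133]
frontTopEdge [ 0.0365  0.0898 -0.0133]
railend [0.03   0.0633 0.0157]
front from rail 0.08925704753983542
7.999944984912872 [ 0.60030163 -0.05248727  0.03769316]
```

The estimates from the edge, the foot and the post-derived pivot agree on about 6.5 mm to go, with the front at tool y of about 0.0915. I'll move 6 mm and then check with intensity profiles.

Create prof.py:
```python
from h import *
s=env.state();i=optics.get_image("wrist");P=wpose(i,s);A=rot(s["tcp_rot"]).as_matrix()
g=i["color"].mean(2)
for x in (.015,.005,-.005,-.012):
    ys=np.arange(.080,.0961,.0005)
    W=np.array([s["tcp_pos"]+A@[x,y,s["tcp_pos"][2]-.02] for y in ys])
    uv=proj(i,W,P).astype(np.float32)
    v=cv2.remap(g.astype(np.float32),uv[None,:,0].copy(),uv[None,:,1].copy(),1)[0]
    print(x,v.round().astype(int).tolist())
print("tool y from .080 step .0005",s["tcp_pos"].round(4),s["clock"])
```

```bash
python3 prof.py
```

```text
0.015 [186, 186, 185, 187, 188, 186, 177, 153, 113, 70, 83, 128, 165, 183, 190, 194, 197, 197, 194, 190, 188, 187, 188, 187, 187, 187, 187, 186, 181, 170, 146, 125, 115]
0.005 [184, 183, 182, 181, 180, 181, 175, 151, 105, 75, 88, 127, 160, 178, 184, 190, 199, 207, 206, 198, 188, 183, 182, 183, 183, 182, 181, 181, 175, 160, 139, 119, 114]
-0.005 [191, 191, 192, 192, 190, 190, 181, 156, 115, 80, 87, 135, 174, 189, 196, 203, 210, 215, 214, 206, 197, 193, 192, 192, 192, 192, 189, 190, 183, 166, 141, 122, 116]
-0.012 [184, 182, 182, 183, 184, 185, 177, 151, 106, 78, 91, 130, 165, 186, 197, 212, 218, 220, 215, 204, 190, 183, 184, 183, 184, 184, 182, 182, 179, 160, 134, 119, 115]
tool y from .080 step .0005 [ 0.6003 -0.0527  0.0377] 10.4
```

Request:
drive_effector:
  increments: {"moves": [[0, 0.002, 0, 0, 0, 0], [0, 0.002, 0, 0, 0, 0], [0, 0.002, 0, 0, 0, 0], [0, 0, 0, 0, 0, 0], [0, 0, 0, 0, 0, 0]]}

```text
clock: 10.95
tcp_pos: [0.5985, -0.0464, 0.0377]
tcp_rot: [-0.0, -0.141, 0.99, 0.0]
contact_force: [-0.1, 0.6, 0.3]
grip_width: 0.0099
grip_force: 8.0
```

```bash
python3 prof.py
```

```text
0.015 [187, 186, 187, 188, 187, 184, 175, 148, 103, 64, 80, 127, 166, 184, 185, 175, 154, 128, 116, 113, 113, 113, 112, 112, 113, 113, 111, 109, 110, 108, 109, 111, 114]
0.005 [182, 183, 183, 183, 183, 183, 176, 150, 104, 76, 89, 131, 163, 179, 178, 168, 147, 128, 118, 114, 113, 111, 112, 111, 114, 113, 112, 111, 110, 109, 110, 111, 116]
-0.005 [192, 192, 192, 190, 193, 188, 177, 150, 110, 79, 88, 135, 174, 187, 186, 173, 149, 126, 115, 112, 111, 111, 113, 114, 114, 115, 110, 111, 110, 110, 110, 111, 112]
-0.012 [185, 185, 184, 183, 183, 182, 175, 151, 105, 76, 90, 131, 164, 178, 180, 165, 142, 125, 116, 112, 113, 112, 111, 113, 113, 111, 110, 111, 109, 110, 113, 111, 110]
tool y from .080 step .0005 [ 0.5985 -0.0464  0.0377] 10.95
```

Run:
```python
from h import *
s=env.state();i=optics.get_image("wrist");P=wpose(i,s);A=rot(s["tcp_rot"]).as_matrix()
print("cam in tool",(P[0]-s["tcp_pos"])@A)
g=i["color"].mean(2).astype(np.float32)
def pr(n,z,xs,y0,y1):
    ys=np.arange(y0,y1,.0005);acc=[]
    for x in xs:
        uv=proj(i,np.array([s["tcp_pos"]+A@[x,y,s["tcp_pos"][2]-z] for y in ys]),P).astype(np.float32)
        print(n,x,y0,cv2.remap(g,uv[None,:,0].copy(),uv[None,:,1].copy(),1)[0].astype(int).tolist())
pr("top",.051,(.028,.015,.0,-.015),.074,.094)
pr("gaptop",.024,(.01,-.01),.080,.092)
pr("foot",.012,(.025,.029,.033),.078,.096)
pr("rail",.022,(.024,.027,.030),.048,.064)
```

```text
cam in tool [ 0.08330439 -0.00033129 -0.15841112]
top 0.028 0.074 [112, 111, 111, 112, 114, 113, 110, 108, 110, 113, 113, 115, 113, 112, 111, 111, 111, 115, 122, 129, 136, 143, 147, 152, 154, 156, 159, 161, 161, 167, 182, 196, 200, 203, 204, 206, 208, 208, 206, 205, 205]
top 0.015 0.074 [112, 111, 110, 111, 112, 111, 109, 109, 109, 111, 113, 113, 112, 110, 110, 109, 112, 114, 123, 130, 138, 144, 149, 151, 154, 159, 160, 160, 160, 162, 168, 183, 197, 203, 205, 205, 206, 205, 204, 204, 204]
top 0.0 0.074 [111, 111, 111, 110, 112, 111, 110, 108, 110, 111, 113, 112, 111, 110, 110, 110, 111, 115, 123, 129, 139, 146, 149, 153, 156, 158, 161, 160, 159, 165, 176, 186, 192, 199, 203, 207, 208, 207, 206, 205, 201]
top -0.015 0.074 [81, 81, 82, 81, 82, 82, 85, 87, 87, 87, 86, 86, 87, 86, 85, 86, 88, 88, 87, 86, 86, 87, 87, 89, 90, 87, 87, 86, 85, 86, 86, 86, 87, 87, 86, 86, 86, 86, 85, 86, 87]
gaptop 0.01 0.08 [185, 185, 179, 159, 119, 78, 77, 124, 165, 181, 183, 170, 147, 126, 116, 113, 111, 112, 111, 112, 113, 111, 110, 109]
gaptop -0.01 0.08 [184, 185, 178, 156, 113, 79, 86, 129, 163, 179, 1
[... 419 characters left out ...]
5, 115, 116, 115]
foot 0.033 0.078 [89, 90, 90, 89, 89, 89, 90, 90, 89, 90, 90, 90, 92, 96, 104, 112, 112, 112, 113, 115, 118, 118, 119, 122, 122, 126, 129, 134, 137, 137, 137, 136, 136, 136, 133, 134]
rail 0.024 0.048 [210, 211, 210, 210, 210, 210, 211, 210, 210, 210, 211, 211, 211, 210, 210, 210, 209, 201, 182, 150, 113, 99, 97, 95, 96, 97, 97, 96, 96, 96, 97, 97]
rail 0.027 0.048 [213, 213, 213, 211, 212, 212, 212, 213, 213, 213, 213, 212, 213, 214, 214, 212, 211, 203, 181, 145, 109, 91, 88, 88, 89, 89, 90, 87, 88, 88, 86, 86]
rail 0.03 0.048 [175, 174, 175, 176, 178, 177, 179, 178, 179, 179, 176, 175, 176, 177, 178, 178, 174, 164, 145, 119, 95, 86, 87, 88, 89, 90, 89, 87, 87, 88, 89, 89]
```

The foot edge is at 0.085, the bevel start back-projects to 0.0847, and the rail-based value is about 0.0845. The line is at 0.0846–0.085, so it is level. I'll release straight up and check for shift.

Request:
drive_effector:
  increments: {"moves": [[0, 0, 0, 0, 0, 0], [0, 0, 0, 0, 0, 0], [0, 0, 0, 0, 0, 0], [0, 0, 0, 0, 0, 0]]}
  aperture: 0.03

```text
clock: 11.45
tcp_pos: [0.5986, -0.0467, 0.0377]
tcp_rot: [0.0, -0.141, 0.99, 0.0]
contact_force: [-0.1, 0.2, 0.5]
grip_width: 0.0295
grip_force: 0.0
```

```bash
python3 prof.py | head -2
```

```text
0.015 [190, 190, 190, 190, 189, 188, 187, 177, 148, 97, 69, 92, 134, 169, 186, 185, 174, 151, 125, 116, 116, 113, 112, 113, 113, 113, 113, 113, 112, 110, 111, 112, 114]
0.005 [183, 184, 184, 184, 183, 183, 182, 171, 141, 99, 75, 94, 140, 175, 184, 180, 167, 144, 125, 115, 113, 112, 112, 112, 112, 112, 113, 113, 112, 110, 110, 112, 113]
```

Request:
drive_effector:
  increments: {"moves": [[0, 0, -0.02, 0, 0, 0], [0, 0, -0.04, 0, 0, 0], [0, 0, -0.04, 0, 0, 0], [0, 0, 0, 0, 0, 0], [0, 0, 0, 0, 0, 0]]}

```text
clock: 12.0
tcp_pos: [0.5995, -0.0467, 0.139]
tcp_rot: [0.001, -0.141, 0.99, -0.0]
contact_force: [-0.3, 0.3, -0.7]
grip_width: 0.0302
grip_force: 0.0
```

Run:
```python
from h import *
s=env.state();i=optics.get_image("wrist");P=wpose(i,s);A=rot(s["tcp_rot"]).as_matrix()
g=i["color"].mean(2).astype(np.float32)
def pr(n,z,x,y0,y1):
    ys=np.arange(y0,y1,.0005)
    uv=proj(i,np.array([s["tcp_pos"]+A@[x,y,s["tcp_pos"][2]-z] for y in ys]),P).astype(np.float32)
    print(n,x,y0,cv2.remap(g,uv[None,:,0].copy(),uv[None,:,1].copy(),1)[0].astype(int).tolist())
for x in(.015,0,-.01): pr("line",.02,x,.078,.096)
pr("foot",.012,.027,.078,.096);pr("foot",.012,-.029,.078,.096)
pr("rail",.022,.027,.048,.064)
```

```text
line 0.015 0.078 [165, 166, 166, 165, 165, 166, 167, 167, 168, 171, 175, 175, 165, 145, 118, 111, 110, 123, 127, 125, 115, 105, 101, 98, 98, 98, 98, 100, 101, 101, 100, 100, 104, 111, 121, 131]
line 0 0.078 [168, 168, 168, 169, 169, 168, 167, 167, 167, 166, 164, 153, 141, 120, 103, 91, 104, 120, 125, 123, 113, 105, 98, 100, 102, 101, 100, 100, 100, 100, 100, 102, 107, 116, 127, 147]
line -0.01 0.078 [242, 242, 242, 242, 243, 244, 245, 246, 246, 246, 246, 242, 231, 201, 172, 148, 154, 166, 163, 155, 136, 123, 113, 110, 107, 106, 104, 101, 99, 96, 97, 98, 104, 112, 123, 135]
foot 0.027 0.078 [79, 79, 78, 78, 80, 82, 83, 86, 89, 89, 88, 84, 83, 84, 88, 92, 96, 99, 102, 104, 106, 110, 113, 115, 112, 109, 103, 99, 99, 99, 99, 99, 100, 101, 101, 101]
foot -0.029 0.078 [146, 145, 146, 146, 146, 146, 145, 145, 145, 143, 140, 136, 132, 129, 126, 124, 122, 122, 123, 129, 141, 158, 166, 169, 152, 133, 123, 117, 118, 117, 116, 116, 118, 118, 118, 121]
rail 0.027 0.048 [194, 193, 193, 193, 193, 191, 184, 176, 165, 158, 153, 150, 148, 148, 149, 150, 149, 147, 144, 134, 123, 107, 95, 85, 81, 79, 79, 78, 78, 79, 79, 79]
```

```bash
python3 -c "
from bench import env, optics, finish_job
print(finish_job())"
```

```text
the job is handed in; nothing more can be done
None
```

I handed the job in at about 12 s, with the head's pointer on the long square mark (about 0.3° off at the last pointer check) and the blade slid in until its scribed line is level with the head's front face, to about 1 mm; the drill case, marker and calliper were not touched, and the judge's result was not shown.

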